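# Oil a sticking index plunger and hold it back

## Robot

A 7-joint arm with a two-finger parallel gripper is mounted at the origin on the work surface. World frame = base frame: x ahead of the robot, y to its left, z up, the work surface at z = 0. Lengths are in m, angles in degrees, forces in N, time in s.
With the tool pointing down it reaches from about 0.35 to 0.9 m from the base axis. Payload 19.9 kg.
Tool frame: the origin (TCP) lies at the very end of the fingers, on their centre line; the grasp point (between the pads) lies 19 mm behind it; z points along the fingers, y is the direction in which the jaws open and shut (so a half turn about z gives the same grasp; the last joint's range is limited). The gripper opens to 85 mm and grips with 20 to 120 N. Pads are 22 mm wide; open, the fingers measure 114 mm over their backs; the gripper's body (76 mm by 85 mm) begins 54 mm behind the grasp point. The pads swing forward as they close: fully open they stand 13 mm farther back than shut.
Start: joints at [-2.378, 23.915, -0.59, 92.452, 0.269, 63.638, -3.037], TCP at [0.625, 0, 0.231] pointing down, gripper open.
Joint ranges: [-161.28, 161.28], [-22.2, 115.67], [-73.04, 71.86], [3.21, 147.25], [-68.34, 248.33], [10.77, 114.83], [-161.83, 161.83]. Speed limits (degrees/s): [108.29, 108.29, 136.94, 136.94, 172.46, 172.46, 172.46].

## Interface

Orientations are given as [roll, pitch, yaw] about the fixed x, y, z axes, in that order (R = Rz(yaw) Ry(pitch) Rx(roll)).
In Python, from workcell import bot gives the robot as it stands.
- The arm moves only by the shell command python3 -m inch 'ROWS'. ROWS is JSON, a list of rows, each a list of 5 numbers: the finger opening in m, from 0 to 0.0854, then the shift along the tool's x, y, z in m, then the turn about the tool's z in rad. A call has 1 to 5 rows; each row is the pose to reach, as a shift and turn from the pose commanded when the call began, along the tool's axes at that moment; what a row does not reach only later rows make up. A row lasts 1/12 s, in which the tool goes at most 41.7 mm and 7.16 degrees, less where a joint would pass 70% of its speed; a pose out of reach is approached as far as the arm can. A call with a gripper value outside its range is refused whole. The fingers move at their own pace and stop on an object; the grip force is fixed at half the most. Time passes only in rows, so rows that repeat a pose let the fingers close. It gives the time, the measured TCP pose, the force and the opening at its end, in the units of the state.
- bot.sense(): the state, without advancing time (a new reading comes with each control period).
- bot.grab_frame(name): name is "scene" or "side" or "wrist"; returns the picture (420x560x3 uint8, red, green, blue); there is no depth.
- bot.get_calibration(name): a dict with "fx", "fy", "cx", "cy" (pixels), "pose" (4x4, takes a point from camera to world coordinates); the wrist camera has in their place "hand_eye" (4x4, takes a point from camera to tool coordinates, whose origin is the TCP and whose axes are the flange's). Camera axes: x right, y down, z forward; pixel columns grow to the right and rows downward; lengths in m; the calibration is good to about 2 mm. A picture is of the moment at which its call begins: read the wrist's pose just before it. get_calibration takes no time and is no camera call.
- bot.job_done(): hands the job in, once; it reports no verdict.
The state is a dict: "clock": time; "joints": joint angles; "dq": joint speeds; "effort": joint torques, N m; "eef_pos": TCP position; "eef_rot": TCP orientation; "ft_force": force on the tool from outside, world axes, zero at the start; "moment": the same for the moment, N m; "gripper_width": opening from 0.0 (shut) to 1.0 (fully open).
Only numpy, scipy, OpenCV 4.12 (cv2) and the standard library are available. Lean on these libraries where they do the work, as an engineer would, in place of code of your own. Each camera call takes 0.05 s, during which the arm holds its last target.

## Task

The index plunger that locks the vial carousel is sticking: take the oil applicator out of its stand, dip its tip well down into the small open oil cup, touch the tip to the brass oil port on the carousel's bracket, and put the applicator back fully home in its stand. Then grip the plunger's black knob, pull it straight up all the way to its stop so that the pin is clear of its hole, and finish while still holding it there so that I can turn the carousel. Don't tip the cup, and leave the other things where they are.

Things in the scene. Friction and masses are not known exactly. Their poses are not given: they have to be found in the camera images.
- carousel: Fixed vial carousel on a white base plate 260 x 170 x 12 mm (x, y, z). Origin: centre of the base's underside; x runs from the bracket towards the turntable, z up. The turntable (154 mm across, top 62 mm above the table, six vials up to 93 mm high on it) is centred at x = +50 mm. A grey bracket stands at x = -105 to -70 mm; its arm, 50 mm wide (y), top 100 mm above the table, reaches along x from -105 to +3 mm over the turntable's rim and carries the oil port and the plunger.
- oil_port (a point): Centre of the top of the oil port, a flat brass disc 24 mm across standing 4 mm proud of the bracket's arm, 104 mm above the table. The plunger's axis is 60 mm from it towards the turntable.
- plunger_knob (a point): Centre of the plunger's knob: a black upright cylinder 28 mm across and 25 mm high; the point is half-way up it, 137.5 mm above the table when seated, and rises with it. Below the knob is a thin 11 mm neck (13 mm high), then a steel bushing 26 mm across with its top at 112 mm.
- plunger (a joint): Lift of the index plunger in m: 0 seated (pin 8 mm deep in the turntable's hole), 0.018 fully pulled up, at its stop. It slides straight up; its spring pulls it back down with about 4 N when seated and 9 N at the stop, and it does not stay up by itself.
- stand: Fixed white block 70 x 70 x 70 mm, origin at the centre of its underside, with one upright round hole in its top for the applicator.
- stand_hole0 (a point): Centre of the mouth of the stand's hole, 70 mm above the table. Hole 17 mm across, 66 mm deep.
- applicator_grip (a point): Place to hold the loose oil applicator: middle of its plain grey handle, a cylinder 15 mm across and 68 mm long. The applicator (132 mm long, about 50 g, upright, z up along it) starts in the stand, tip down, its 29 mm steel collar resting on the stand's top. This point is 105 mm above the tip and 45 mm above the collar's underside; 115 mm above the table at the start.
- applicator_tip (a point): Lower end of the applicator's felt tip (11 mm across, 15 mm long, on a 6 mm shaft). With the applicator home in the stand it is 10 mm above the table, 60 mm below the stand's top.
- applicator: The applicator itself; origin at the lower end of its tip, z along it towards the handle.
- cup: Small open steel oil cup, loose, about 180 g: 56 mm across outside, 50 mm inside, 40 mm high, with a grey felt pad on its floor whose top is 8 mm above the table. Origin: centre of its underside, z up. A closed jar of the same width but 60 mm high stands nearby: not this.
- cup_rim (a point): Centre of the cup's mouth, 40 mm above the table.
- jar: Bystander: closed white jar with a steel lid, 56 mm across, 60 mm high. Origin under its centre.
- pillbottle: Bystander: amber bottle 44 mm across, 75 mm high. Origin under its centre.
- tape: Bystander: paper tape roll lying flat, 60 mm across, 20 mm high. Origin under its centre.
- dish: Bystander: steel dish 100 x 180 mm, 22 mm high, with tweezers in it. Origin under its centre.
- smalljar: Bystander: small glass jar 34 mm across, 55 mm high. Origin under its centre.
- notepad: Bystander: notepad 100 x 140 mm, 10 mm thick. Origin under its centre.
Not all that is in view belongs to the job. What is shaped like the stand but red is not meant. There is more than one size of the applicator; the job needs the smaller.

How it is judged (in metres and radians):
On the way, in this order (a step that is already met when the one before it is completed fails the run):
1. the held applicator's tip is dipped into the oil cup, at least 10 mm below its rim (contact force between the fingers and applicator above 0.5 N and horizontal distance between applicator_tip and cup_rim below 0.024 m and z of applicator_tip in the frame of cup below 0.03 m), for 0.1 s.
2. the held applicator's tip touches the oil port (contact force between the fingers and applicator above 0.5 N and distance between applicator_tip and oil_port below 0.016 m and contact force between applicator and carousel above 0.2 N), for 0.1 s.
3. the applicator is back fully home in its stand, let go (horizontal distance between applicator_tip and stand_hole0 below 0.007 m and z of applicator_tip in the frame of stand below 0.014 m and angle between applicator_tip's own z axis and vertical below 0.1 rad and contact force between the fingers and applicator below 0.1 N), for 0.2 s.
4. the gripper holds the plunger pulled up, within 3 mm of its stop (value of joint plunger above 0.015 m and contact force between the fingers and plunger above 2 N), for 0.2 s.
At the end, for the whole second after the job is handed in: The gripper holds the plunger's knob (contact of at least 2 N) with the plunger raised at least 15 of its 18 mm; the applicator stands in its stand's hole, collar within 4 mm of the stand's top, upright within 0.1 rad and untouched by the fingers; the cup stands upright (all of step 3 and all of step 4 and angle between cup's own z axis and vertical below 0.1 rad and contact force between applicator and plunger below 0.1 N); the arm keeps its last pose, push and grip.
It fails at once if the oil cup is tipped (more than 0.4 rad) or shoved more than 60 mm (angle between cup's own z axis and vertical above 0.4 rad or distance of cup from where it was at the start of the episode above 0.06 m).
It fails at once if another thing on the table is moved more than 30 mm (distance of any of jar, pillbottle, tape, dish, smalljar, notepad from where it was at the start of the episode above 0.03 m).
It also fails if it takes over 58 s, if anything falls off the work surface, if the arm or the gripper's body presses on something with over 40 N, if the wrist force passes 120 N, or if a joint passes its speed limit or range.

## Working session

There is one attempt and no reset: what is moved stays moved. The work goes in short steps, Python scripts to look and compute and a shell command to move; the robot and the scene stay as the last step left them, time stands still between calls to the robot, and variables do not carry over. Pictures are saved under pics/ and viewed, and the job is handed in when it is done.

```bash
ls; mkdir -p pics; python3 - <<'E'
from workcell import bot
import cv2
s=bot.sense(); print(s)
for n in ["scene","side","wrist"]:
    im=bot.grab_frame(n); cv2.imwrite(f"pics/{n}0.png",im[:,:,::-1])
    print(n,bot.get_calibration(n))
E
```

```text
pics
{'clock': 0.0, 'joints': array([-2.37747813, 23.94907587, -0.5924426 , 92.48599629,  0.26857584,
       63.63720104, -3.03541849]), 'dq': array([ 0.06465399, -0.04384274,  0.07411756, -0.06392048,  0.00572934,
       -0.04389877,  0.01596957]), 'effort': array([ 3.43503270e-04, -8.64444852e+01,  6.79280274e-01, -4.34903777e+01,
        1.92400004e-02,  7.37222959e-03,  1.31192037e-04]), 'eef_pos': array([6.24650524e-01, 1.15105608e-05, 2.30645332e-01]), 'eef_rot': array([-1.79929214e+02,  3.76633979e-03,  9.00030627e+01]), 'ft_force': array([ 1.08127355, -0.11232337, -0.28618104]), 'moment': array([ 0.02128748,  0.05322561, -0.0143912 ]), 'gripper_width': 1.0013008541007893}
scene {'fx': 403.6983303151833, 'fy': 403.6983303151833, 'cx': 278.1678655712265, 'cy': 214.0431381065794, 'pose': array([[ 0.04166388,  0.82953251, -0.55690209,  1.18246573],
       [ 0.99911285, -0.03801358,  0.01812422, -0.01305314],
       [-0.00613521, -0.55716316, -0.83038038,  1.09783021],
       [ 0.        ,  0.        ,  0.        ,  1.        ]])}
side {'fx': 394.79506358067925, 'fy': 394.79506358067925, 'cx': 271.20452319544654, 'cy': 214.4789407456705, 'pose': array([[ 0.82577166, -0.39990163,  0.39771831,  0.15145685],
       [-0.56393623, -0.59641229,  0.57119902, -0.59440984],
       [ 0.00878067, -0.69596772, -0.71801938,  0.83798993],
       [ 0.        ,  0.        ,  0.        ,  1.        ]])}
wrist {'fx': 339.5727781413466, 'fy': 339.5727781413466, 'cx': 281.6316279127903, 'cy': 211.59515677407583, 'hand_eye': array([[ 1.01133012e-03, -9.45883706e-01, -3.24504225e-01,
         8.43363665e-02],
       [ 9.99999310e-01,  1.15075237e-03, -2.37742659e-04,
         7.21402989e-04],
       [ 5.98300914e-04, -3.24503760e-01,  9.45884217e-01,
        -1.43443405e-01],
       [ 0.00000000e+00,  0.00000000e+00,  0.00000000e+00,
         1.00000000e+00]])}
```

View pics/scene0.png

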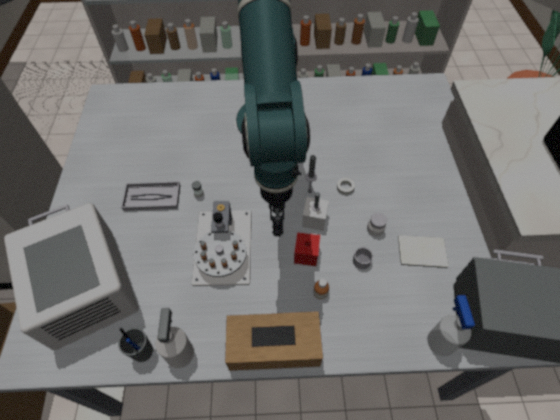

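View pics/side0.png

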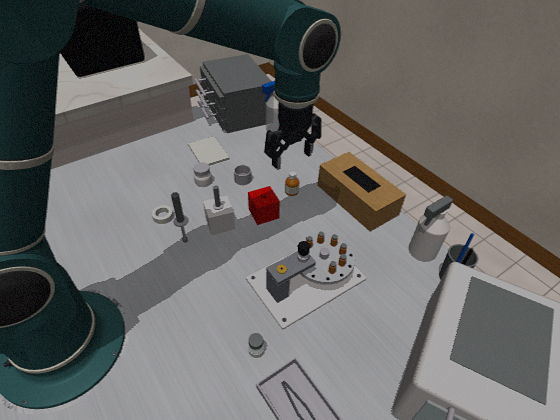

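View pics/wrist0.png

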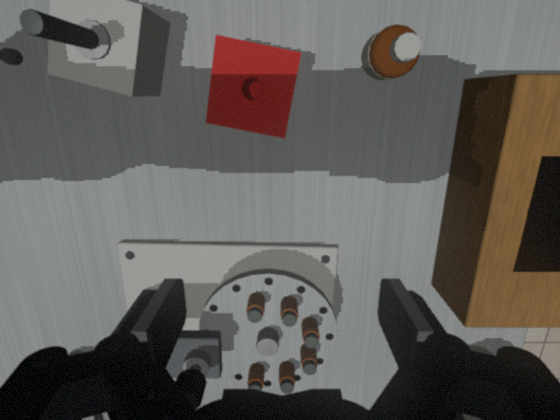

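```bash
python3 - <<'E'
import cv2
a=cv2.imread("pics/scene0.png")[140:300,180:400]; cv2.imwrite("pics/sc_z.png",cv2.resize(a,None,fx=3.6,fy=3.6,interpolation=cv2.INTER_CUBIC))
a=cv2.imread("pics/side0.png")[130:330,140:370]; cv2.imwrite("pics/si_z.png",cv2.resize(a,None,fx=3,fy=3,interpolation=cv2.INTER_CUBIC))
E
```

```text
(no output)
```

View pics/sc_z.png

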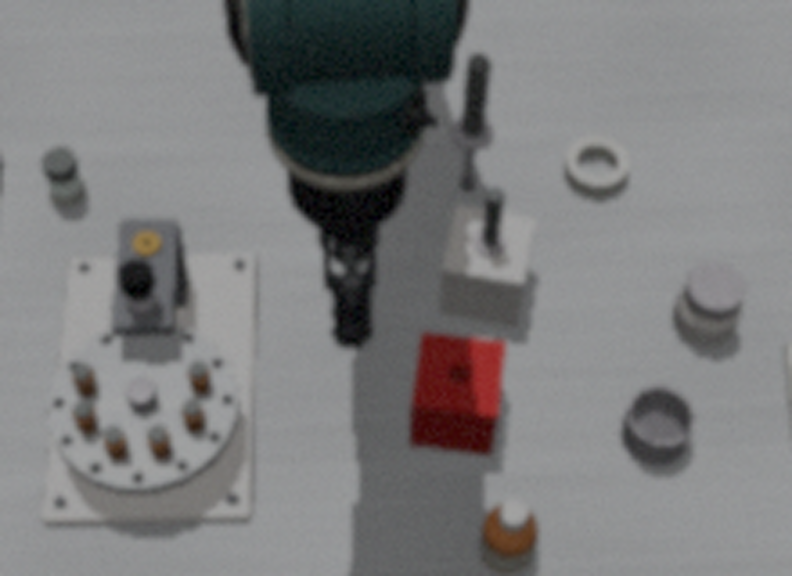

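View pics/si_z.png

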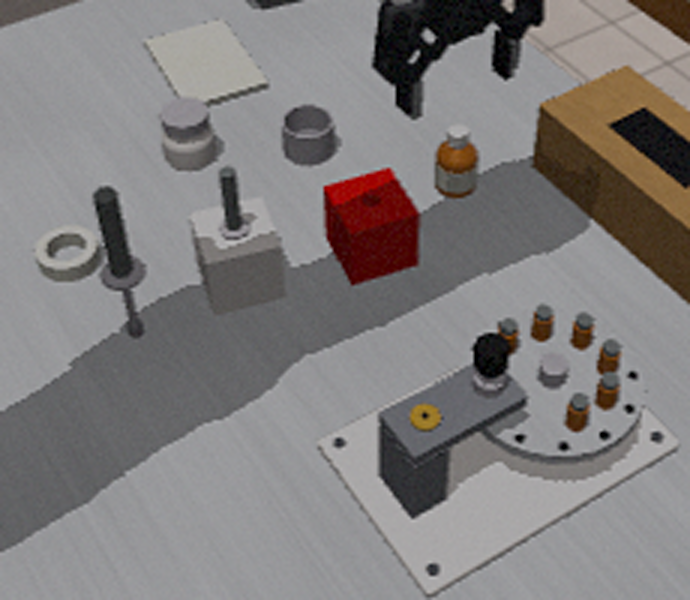

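```bash
cat > h.py <<'E'
import numpy as np
from workcell import bot
def ray(n,uv,T=None):
    c=bot.get_calibration(n); P=c.get("pose") if T is None else T@c["hand_eye"]
    d=P[:3,:3]@np.array([(uv[0]-c["cx"])/c["fx"],(uv[1]-c["cy"])/c["fy"],1]); return P[:3,3],d
def atz(n,uv,z,T=None):
    o,d=ray(n,uv,T); return o+d*(z-o[2])/d[2]
def tri(obs):
    A=[];b=[]
    for n,uv,T in obs:
        o,d=ray(n,uv,T); d=d/np.linalg.norm(d); M=np.eye(3)-np.outer(d,d); A.append(M); b.append(M@o)
    A=np.vstack(A);b=np.hstack(b); x=np.linalg.lstsq(A,b,rcond=None)[0]; return x,np.linalg.norm(A@x-b)
def proj(n,p,T=None):
    c=bot.get_calibration(n); P=c.get("pose") if T is None else T@c["hand_eye"]
    q=np.linalg.inv(P)@np.append(p,1); return np.array([c["fx"]*q[0]/q[2]+c["cx"],c["fy"]*q[1]/q[2]+c["cy"]])
def toolT(s):
    from scipy.spatial.transform import Rotation as R
    T=np.eye(4); T[:3,:3]=R.from_euler('xyz',s["eef_rot"],degrees=True).as_matrix(); T[:3,3]=s["eef_pos"]; return T
E
python3 - <<'E'
from h import *
np.set_printoptions(precision=4,suppress=True)
S=lambda x,y:(180+x/3.6-.36,140+y/3.6-.36)
D=lambda x,y:(140+x/3-.33,130+y/3-.33)
pts={"app_top":((492,193),(228,172),.142),"cuprim":((660,412),(309,122),.04),"port":((147,242),(425,416),.104),"knobtop":((136,268),(490,343),.15),
"dec_top":((478,60),(105,190),.15),"dec_tip":((468,187),(136,332),0),"hub":((144,390),(553,365),.07),"jarlid":((717,282),(187,117),.06),
"smalljar":((59,158),(0,0),.055),"pillcap":((514,510),(457,133),.075),"bl":((84,268),(339,442),.012),"br":((240,264),(433,569),.012),"fl":((61,502),(0,0),.012),"fr":((233,498),(656,436),.012),
"stA":((457,206),(192,215),.07),"stB":((536,216),(263,201),.07),"stC":((525,275),(279,240),.07),"stD":((443,262),(203,260),.07)}
for k,(a,b,z) in pts.items():
    t=tri([("scene",S(*a),None),("side",D(*b),None)]) if b!=(0,0) else None
    print(k,t, atz("scene",S(*a),z)[:2], atz("side",D(*b),z)[:2])
E
```

```text
app_top (array([0.4725, 0.1235, 0.1419]), np.float64(0.00023723847492754943)) [0.4728 0.1233] [0.4725 0.1236]
cuprim (array([0.6279, 0.2531, 0.0396]), np.float64(0.0023641850296596077)) [0.6268 0.2544] [0.6281 0.2507]
port (array([ 0.4811, -0.1639,  0.1024]), np.float64(0.00041427127675515207)) [ 0.4821 -0.1634] [ 0.4805 -0.1651]
knobtop (array([ 0.5395, -0.1642,  0.1505]), np.float64(0.00027714332591686266)) [ 0.5391 -0.1641] [ 0.5398 -0.1641]
dec_top (array([0.3613, 0.1196, 0.1804]), np.float64(0.0007063914452423667)) [0.3346 0.1236] [0.3708 0.1533]
dec_tip (array([0.3604, 0.1215, 0.0016]), np.float64(5.711830167594791e-05)) [0.3592 0.1216] [0.3608 0.1229]
hub (array([ 0.6089, -0.1653,  0.0776]), np.float64(0.0016374429732530235)) [ 0.604  -0.1654] [ 0.6139 -0.1621]
jarlid (array([0.5165, 0.3152, 0.0567]), np.float64(0.005927164942369024)) [0.5151 0.3177] [0.5161 0.3059]
smalljar None [ 0.3502 -0.2546] [0.4371 0.6212]
pillcap (array([0.7231, 0.121 , 0.0717]), np.float64(0.0010944958193479868)) [0.724  0.1212] [0.7208 0.1171]
bl (array([ 0.4487, -0.1819,  0.0793]), np.float64(0.07442731524374568)) [ 0.4432 -0.233 ] [ 0.4461 -0.0928]
br (array([ 0.4418, -0.1489, -0.0459]), np.float64(0.08610446331735376)) [ 0.4453 -0.0925] [ 0.4427 -0.2334]
fl None [ 0.6724 -0.2375] [0.4528 0.688 ]
fr (array([ 0.6819, -0.157 , -0.037 ]), np.float64(0.08823633506337511)) [ 0.6751 -0.0977] [ 0.6721 -0.2377]
stA (array([0.4419, 0.1105, 0.1041]), np.float64(0.02397068225318186)) [0.432  0.1016] [0.449  0.1638]
stB (array([0.491 , 0.1425, 0.1031]), np.float64(0.03649559080991915)) [0.446  0.1695] [0.5133 0.1436]
stC (array([0.5058, 0.1401, 0.0422]), np.float64(0.03069175200846067)) [0.507  0.1534] [0.4995 0.0905]
stD (array([0.4503, 0.1059, 0.0411]), np.float64(0.03452195340577638)) [0.4906 0.0849] [0.4301 0.1065]
```

```bash
python3 -m inch '[[0.085,0.025,-0.03,0,0],[0.085,0.05,-0.06,0,0],[0.085,0.075,-0.09,0,0],[0.085,0.1,-0.122,0,0],[0.085,0.1235,-0.152,0,0]]'; python3 -m inch '[[0.06,0,0,0,0],[0.06,0,0,0.02,0],[0.06,0,0,0.02,0]]'
python3 - <<'E'
from h import *
import cv2
s=bot.sense();print(s["eef_pos"],s["eef_rot"],s["clock"])
im=bot.grab_frame("wrist"); cv2.imwrite("pics/w1.png",im[:,:,::-1])
T=toolT(s)
for z in (.142,.07): print(proj("wrist",[.4725,.1235,z],T))
E
```

```text
clock: 0.57
eef_pos: [0.471, 0.1245, 0.231]
eef_rot: [-180.0, 0.0, 90.0]
ft_force: [1.3, 1.0, 0.5]
gripper_width: 0.995
clock: 0.82
eef_pos: [0.4716, 0.1235, 0.2092]
eef_rot: [-179.9, 0.0, 90.1]
ft_force: [-0.1, 0.3, -1.2]
gripper_width: 0.699
[0.47163112 0.1234625  0.20921997] [-1.79851291e+02  4.98171976e-02  9.00562331e+01] 0.8167
[282.17722835 228.56063187]
[282.31617479 197.64942363]
```

View pics/w1.png

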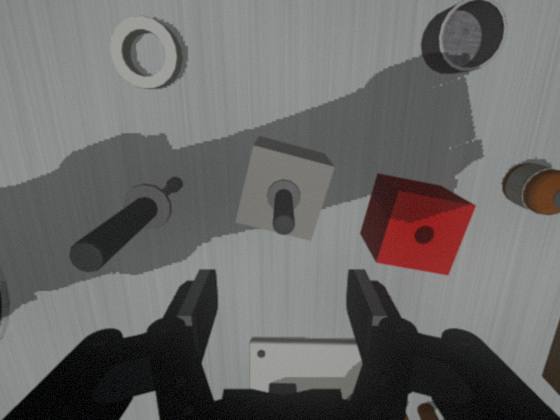

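```bash
python3 -m inch '[[0.06,0,0,0.035,0],[0.06,0,0,0.07,0],[0.06,0,0,0.1,0],[0.06,0,0,0.115,0],[0.06,0,0,0.115,0]]'; python3 -m inch '[[0.0,0,0,0,0],[0.0,0,0,0,0],[0.0,0,0,0,0],[0.0,0,0,0,0],[0,0,0,0,0]]'
python3 - <<'E'
from h import *
import cv2
s=bot.sense();print(s["eef_pos"],s["gripper_width"],s["ft_force"])
for n in("side",):
  im=bot.grab_frame(n); cv2.imwrite("pics/s2.png",cv2.resize(im[130:330,140:370,::-1],None,fx=3,fy=3))
print(atz("wrist",(471,34),.04,toolT(s)))
E
```

```text
clock: 1.28
eef_pos: [0.4717, 0.1227, 0.0938]
eef_rot: [-179.7, 0.1, 90.0]
ft_force: [-0.2, -0.2, -0.2]
gripper_width: 0.701
clock: 1.7
eef_pos: [0.4738, 0.1237, 0.0975]
eef_rot: [179.9, -0.0, 90.0]
ft_force: [-1.7, -1.6, 9.8]
gripper_width: 0.161
[0.47377334 0.12367958 0.09752901] 0.1606903047874234 [-1.69297683 -1.60098491  9.76690347]
[0.5750363  0.23882475 0.04      ]
```

View pics/s2.png

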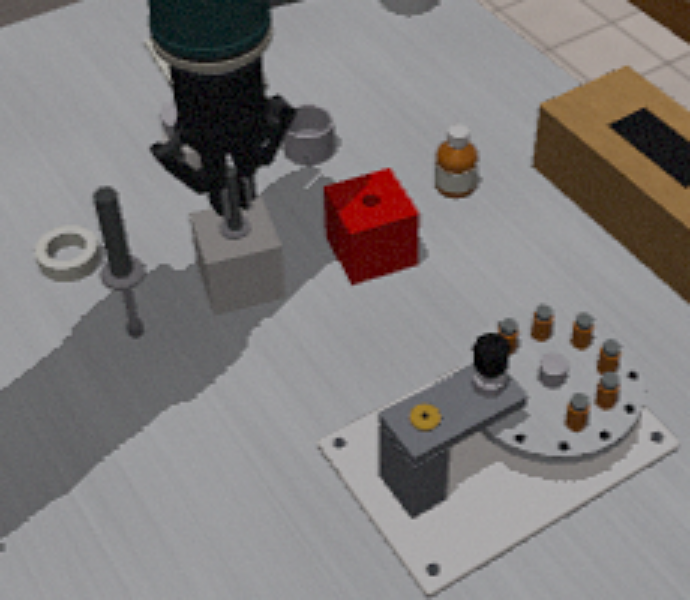

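```bash
python3 -m inch '[[0,0,0,-0.02,0],[0,0,0,-0.04,0],[0,0,0,-0.06,0],[0,0,0,-0.08,0],[0,0,0,-0.08,0]]'
python3 - <<'E'
from h import *
import cv2
s=bot.sense();print(s["eef_pos"],s["gripper_width"],s["ft_force"])
im=bot.grab_frame("side"); cv2.imwrite("pics/s3.png",cv2.resize(im[130:280,140:340,::-1],None,fx=4,fy=4))
im=bot.grab_frame("wrist"); cv2.imwrite("pics/w3.png",im[:,:,::-1])
T=toolT(s).copy(); T[:3,3]=[.47163,.12346,.20922]
print(atz("wrist",(471,34),.04,T))
E
```

```text
clock: 2.17
eef_pos: [0.4747, 0.124, 0.1803]
eef_rot: [179.7, -0.1, 90.0]
ft_force: [0.6, -0.1, 0.1]
gripper_width: 0.158
[0.47465881 0.12398839 0.18031332] 0.15802505938171008 [ 0.6334657  -0.09773822  0.11222197]
[0.62982024 0.25604431 0.04      ]
```

View pics/s3.png

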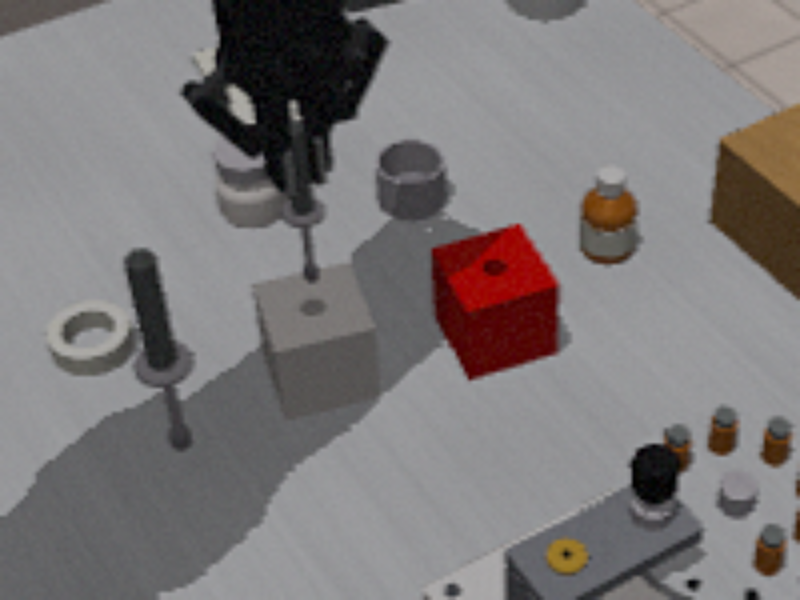

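View pics/w3.png

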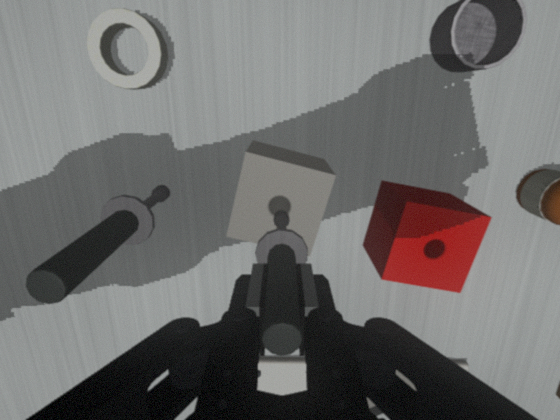

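```bash
python3 -m inch '[[0,0.026,0.03,0,0],[0,0.052,0.062,0,0],[0,0.079,0.093,0,0],[0,0.105,0.124,0,0],[0,0.131,0.155,0,0]]'; python3 -m inch '[[0,0,0,0.0,0],[0,0,0,0,0]]'
python3 - <<'E'
from h import *
import cv2
s=bot.sense();print(s["eef_pos"],s["gripper_width"],s["ft_force"])
im=bot.grab_frame("side"); cv2.imwrite("pics/s4.png",cv2.resize(im[90:240,170:370,::-1],None,fx=4,fy=4))
im=bot.grab_frame("scene"); cv2.imwrite("pics/c4.png",cv2.resize(im[180:300,270:430,::-1],None,fx=5,fy=5))
im=bot.grab_frame("wrist"); cv2.imwrite("pics/w4.png",im[:,:,::-1])
E
```

```text
clock: 2.68
eef_pos: [0.6288, 0.2556, 0.1751]
eef_rot: [-179.9, 0.0, 90.0]
ft_force: [-0.2, -0.1, 0.7]
gripper_width: 0.159
clock: 2.85
eef_pos: [0.6279, 0.2557, 0.1739]
eef_rot: [-179.9, 0.0, 90.1]
ft_force: [-1.4, -0.6, -0.4]
gripper_width: 0.16
[0.62794915 0.25566684 0.17391584] 0.16003784079849748 [-1.41232756 -0.63145741 -0.35799905]
```

View pics/s4.png

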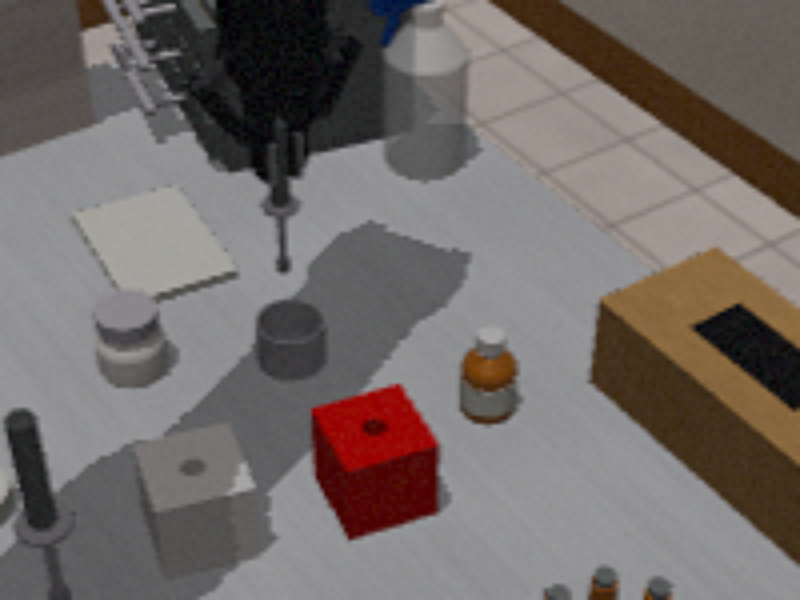

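View pics/w4.png

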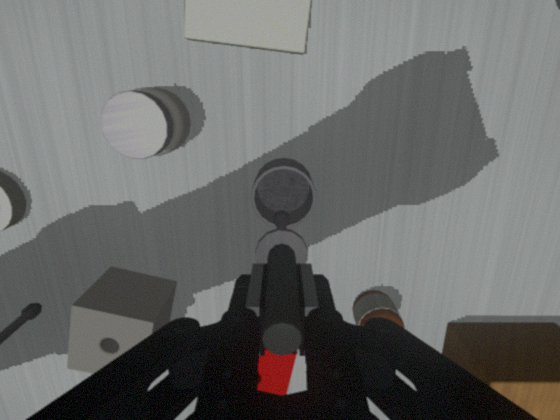

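View pics/c4.png

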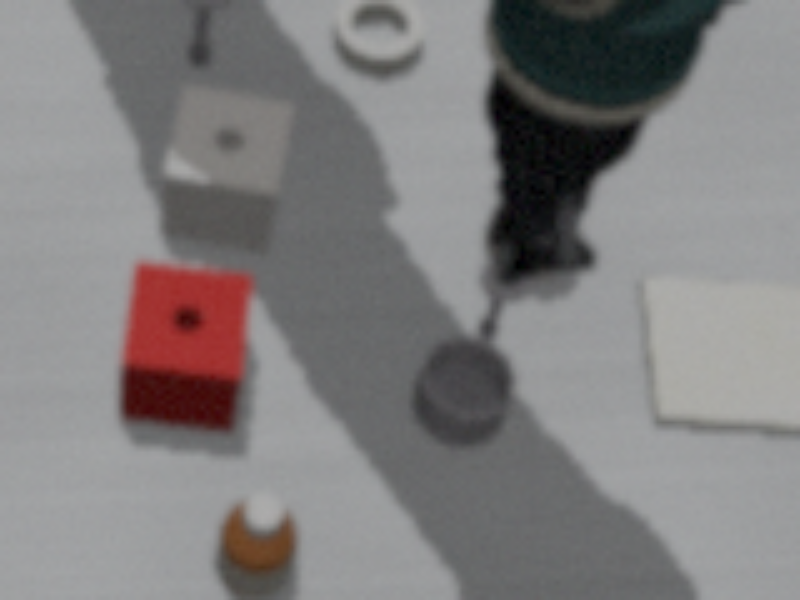

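```bash
python3 - <<'E'
from h import *
np.set_printoptions(precision=4,suppress=True)
S=lambda x,y:(270+x/5-.4,180+y/5-.4)
D=lambda x,y:(170+x/4-.37,90+y/4-.37)
print("tip",tri([("scene",S(488,330),None),("side",D(283,269),None)]))
print("hole",tri([("scene",S(230,140),None),("side",D(193,467),None)]))
print("rim",tri([("scene",S(464,375),None),("side",D(291,324),None)]))
s=bot.sense();T=toolT(s)
print(atz("wrist",(283,188),.04,T))
E
```

```text
tip (array([0.6264, 0.258 , 0.0893]), np.float64(0.0005534672826041625))
hole (array([0.473 , 0.1264, 0.0678]), np.float64(0.00018340960860448717))
rim (array([0.6277, 0.2526, 0.0379]), np.float64(0.0005745095598877776))
[0.629  0.2632 0.04  ]
```

```bash
python3 -m inch '[[0,-0.001,0,0.02,0],[0,-0.001,0,0.04,0],[0,-0.001,0,0.06,0],[0,-0.001,0,0.071,0],[0,-0.001,0,0.071,0]]';python3 -m inch '[[0,0,0,0.0,0],[0,0,0,0,0],[0,0,0,0.0,0]]'
python3 - <<'E'
from h import *
import cv2
s=bot.sense();print(s["eef_pos"],s["gripper_width"],s["ft_force"])
im=bot.grab_frame("side"); cv2.imwrite("pics/s5.png",cv2.resize(im[90:240,170:370,::-1],None,fx=4,fy=4))
E
```

```text
clock: 3.42
eef_pos: [0.6265, 0.2523, 0.1032]
eef_rot: [-179.8, 0.1, 90.0]
ft_force: [0.4, -0.0, -0.3]
gripper_width: 0.158
clock: 3.67
eef_pos: [0.6286, 0.2536, 0.1067]
eef_rot: [179.9, -0.0, 90.0]
ft_force: [0.2, 0.1, 0.3]
gripper_width: 0.16
[0.62858514 0.2536409  0.10671033] 0.1603171515229686 [0.24763223 0.11953551 0.26484396]
```

View pics/s5.png

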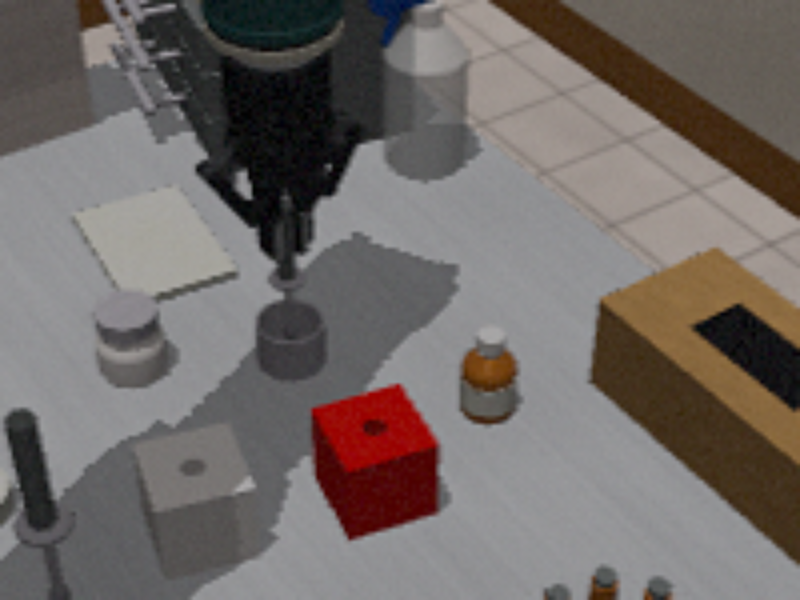

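```bash
python3 -m inch '[[0,0,0,-0.025,0],[0,0,0,-0.05,0],[0,0,0,-0.08,0],[0,0,0,-0.11,0],[0,0,0,-0.11,0]]'
python3 -m inch '[[0,-0.036,-0.0125,0,0],[0,-0.072,-0.025,0,0],[0,-0.108,-0.0375,0,0],[0,-0.144,-0.05,0,0],[0,-0.18,-0.0625,0,0]]'
python3 -m inch '[[0,-0.036,-0.0125,0,0],[0,-0.072,-0.025,0,0],[0,-0.108,-0.0375,0,0],[0,-0.144,-0.05,0,0],[0,-0.18,-0.0625,0,0]]'
python3 -m inch '[[0,-0.029,-0.0105,0,0],[0,-0.0585,-0.021,0,0],[0,-0.0585,-0.021,0,0],[0,-0.0585,-0.021,0,0]]'
python3 - <<'E'
from h import *
import cv2
s=bot.sense();print(s["eef_pos"],s["gripper_width"],s["ft_force"])
im=bot.grab_frame("side"); cv2.imwrite("pics/s6.png",cv2.resize(im[150:300,200:400,::-1],None,fx=4,fy=4))
im=bot.grab_frame("scene"); cv2.imwrite("pics/c6.png",cv2.resize(im[170:290,170:330,::-1],None,fx=5,fy=5))
im=bot.grab_frame("wrist"); cv2.imwrite("pics/w6.png",im[:,:,::-1])
E
```

```text
clock: 4.13
eef_pos: [0.6302, 0.2545, 0.2225]
eef_rot: [179.5, -0.2, 90.0]
ft_force: [1.6, -0.2, -0.2]
gripper_width: 0.157
clock: 4.55
eef_pos: [0.5648, 0.0719, 0.2159]
eef_rot: [179.9, -0.0, 90.0]
ft_force: [2.2, -1.2, -0.0]
gripper_width: 0.157
clock: 4.97
eef_pos: [0.5023, -0.1081, 0.216]
eef_rot: [179.9, 0.0, 90.0]
ft_force: [1.3, -1.6, -0.3]
gripper_width: 0.162
clock: 5.3
eef_pos: [0.4816, -0.1665, 0.2159]
eef_rot: [179.9, 0.0, 89.8]
ft_force: [1.3, 1.2, -0.6]
gripper_width: 0.158
[ 0.48162049 -0.1665161   0.21590375] 0.15764024344590555 [ 1.27843489  1.15403416 -0.57466809]
```

View pics/s6.png

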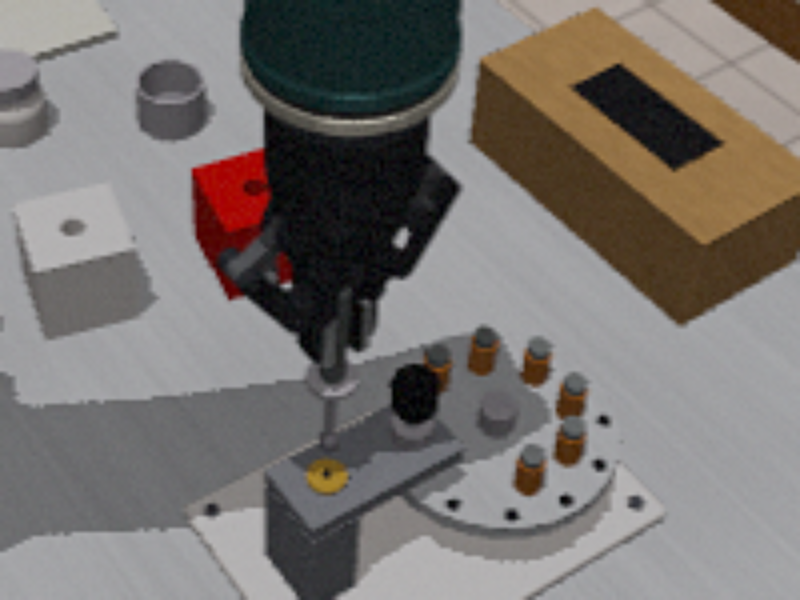

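View pics/c6.png

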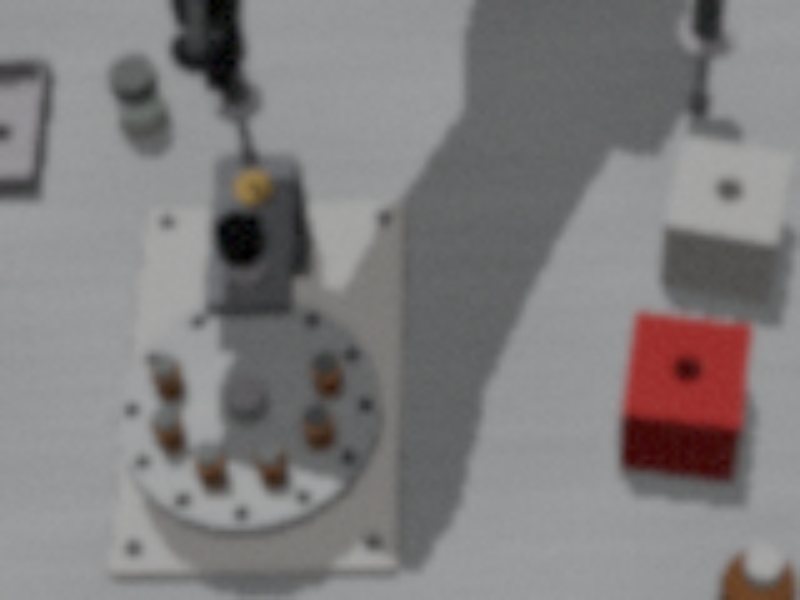

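View pics/w6.png

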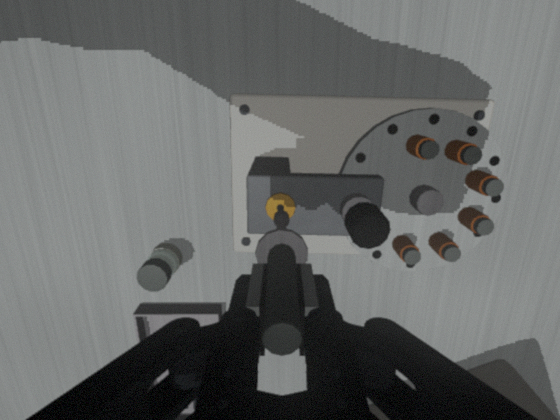

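```bash
python3 - <<'E'
from h import *
np.set_printoptions(precision=4,suppress=True)
S=lambda x,y:(170+x/5-.4,170+y/5-.4)
D=lambda x,y:(200+x/4-.37,150+y/4-.37)
s=bot.sense();T=toolT(s); print(s["eef_pos"])
print("tip",tri([("scene",S(251,162),None),("side",D(329,443),None)]))
print("port",tri([("scene",S(253,186),None),("side",D(327,475),None)]))
print("knob",tri([("scene",S(241,232),None),("side",D(415,380),None)]))
print(atz("wrist",(280,207),.104,T), atz("wrist",(281,222),.128,T),"knobtop",atz("wrist",(371,228),.15,T))
E
```

```text
[ 0.4825 -0.164   0.2155]
tip (array([ 0.4827, -0.1625,  0.1295]), np.float64(0.0004813803686944319))
port (array([ 0.481 , -0.1645,  0.1028]), np.float64(0.00012643019085457246))
knob (array([ 0.5422, -0.1633,  0.1452]), np.float64(0.00037913157807509436))
[ 0.4819 -0.1633  0.104 ] [ 0.4827 -0.1669  0.128 ] knobtop [ 0.5423 -0.1627  0.15  ]
```

```bash
python3 -m inch '[[0,-0.001,-0.001,0.01,0],[0,-0.001,-0.001,0.018,0],[0,-0.001,-0.001,0.022,0],[0,-0.001,-0.001,0.022,0]]';python3 -m inch '[[0,0,0,0.002,0],[0,0,0,0.003,0],[0,0,0,0.003,0]]'
```

```text
clock: 5.78
eef_pos: [0.4806, -0.1655, 0.192]
eef_rot: [-179.9, -0.0, 90.0]
ft_force: [0.5, -0.2, -0.5]
gripper_width: 0.16
clock: 6.03
eef_pos: [0.4816, -0.1661, 0.1912]
eef_rot: [179.9, 0.0, 90.0]
ft_force: [-3.2, 0.6, 13.1]
gripper_width: 0.155
```

```bash
python3 -m inch '[[0,0,0,0,0],[0,0,0,0,0]]'
python3 - <<'E'
from h import *
import cv2
im=bot.grab_frame("side"); cv2.imwrite("pics/s7.png",cv2.resize(im[150:300,200:400,::-1],None,fx=4,fy=4))
im=bot.grab_frame("wrist"); cv2.imwrite("pics/w7.png",im[:,:,::-1])
s=bot.sense();print(s["eef_pos"],s["ft_force"])
E
```

```text
clock: 6.2
eef_pos: [0.4815, -0.1661, 0.1912]
eef_rot: [179.9, 0.0, 90.0]
ft_force: [-3.0, 0.9, 12.9]
gripper_width: 0.162
[ 0.48154121 -0.16607764  0.19123625] [-2.4330169   0.81364897 13.22304392]
```

View pics/s7.png

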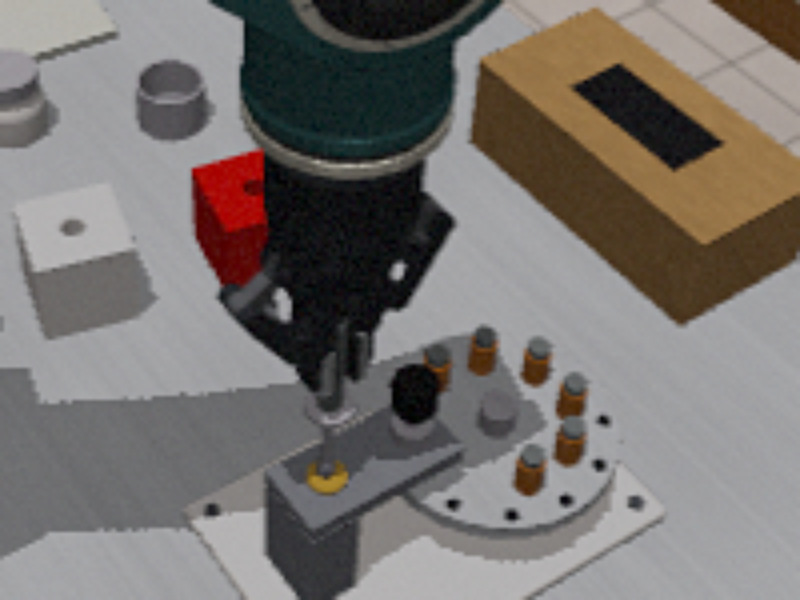

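View pics/w7.png

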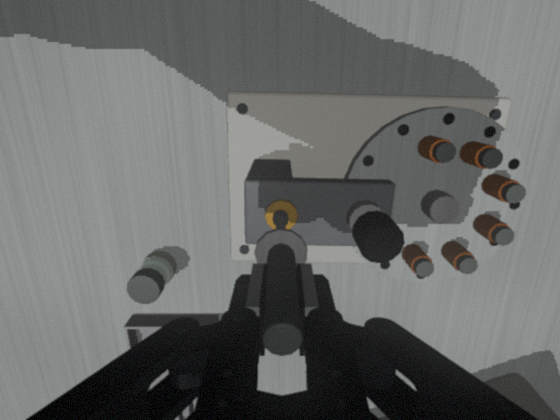

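```bash
python3 -m inch '[[0,0,0,-0.008,0],[0,0,0,-0.016,0],[0,0,0,-0.025,0],[0,0.02,0,-0.025,0],[0,0.055,0,-0.025,0]]'
python3 -m inch '[[0,0.036,0,0,0],[0,0.072,0,0,0],[0,0.108,-0.004,0,0],[0,0.144,-0.008,0,0],[0,0.18,-0.008,0,0]]'
python3 -m inch '[[0,0.03,0,0.01,0],[0,0.0545,0,0.02,0],[0,0.0545,0,0.025,0],[0,0.0545,0,0.025,0],[0,0.0545,0,0.025,0]]'
python3 - <<'E'
from h import *
import cv2
im=bot.grab_frame("side"); cv2.imwrite("pics/s8.png",cv2.resize(im[130:280,140:340,::-1],None,fx=4,fy=4))
im=bot.grab_frame("scene"); cv2.imwrite("pics/c8.png",cv2.resize(im[150:270,240:400,::-1],None,fx=5,fy=5))
im=bot.grab_frame("wrist"); cv2.imwrite("pics/w8.png",im[:,:,::-1])
s=bot.sense();print(s["eef_pos"],s["ft_force"])
E
```

```text
clock: 6.72
eef_pos: [0.4812, -0.1134, 0.2165]
eef_rot: [179.9, 0.1, 89.7]
ft_force: [1.0, -0.6, -1.2]
gripper_width: 0.157
clock: 7.13
eef_pos: [0.4723, 0.0707, 0.2162]
eef_rot: [180.0, 0.0, 90.0]
ft_force: [1.1, -0.4, -0.5]
gripper_width: 0.159
clock: 7.55
eef_pos: [0.4731, 0.1229, 0.1907]
eef_rot: [-180.0, 0.0, 90.0]
ft_force: [-0.3, 0.8, 0.0]
gripper_width: 0.16
[0.47338363 0.12260956 0.19094664] [ 0.53384001  0.56298273 -0.82836071]
```

View pics/s8.png

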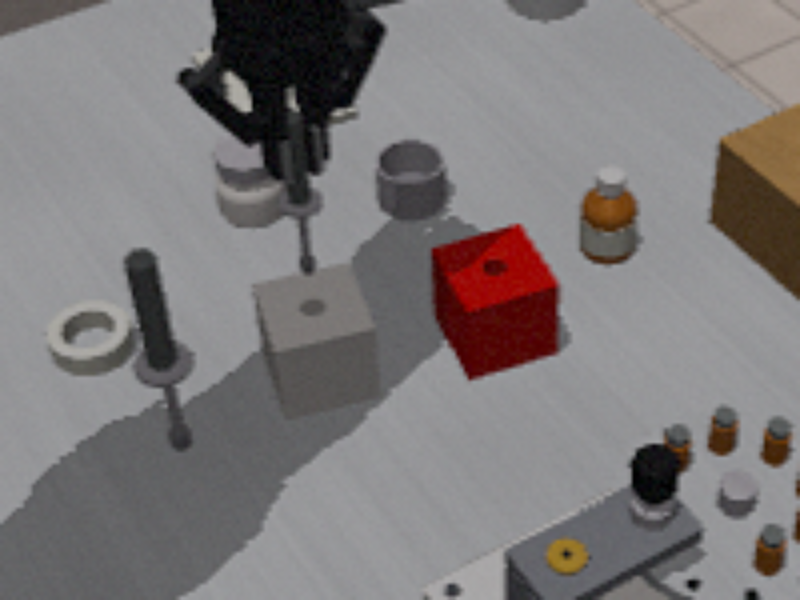

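View pics/c8.png

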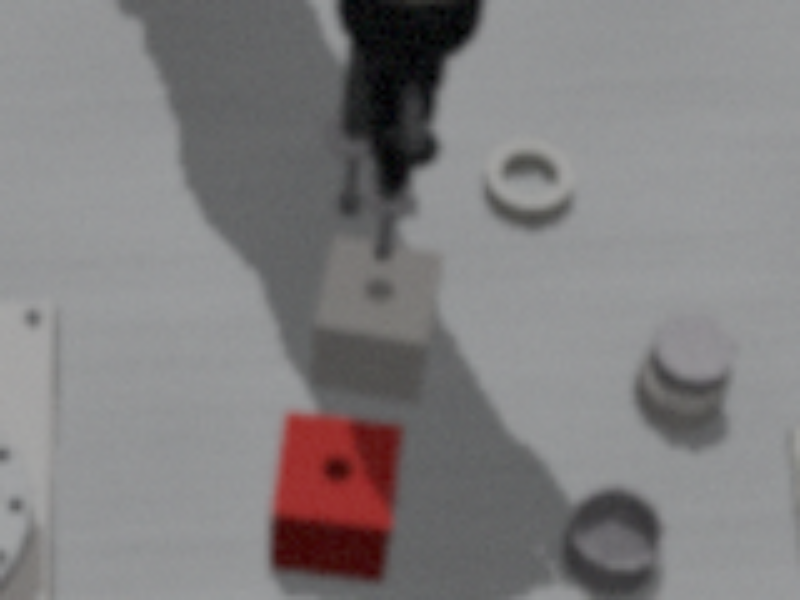

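View pics/w8.png

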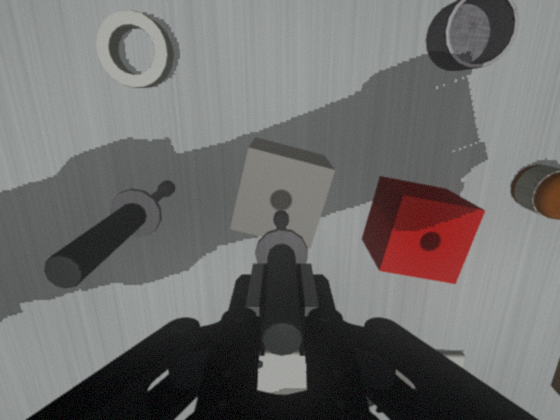

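```bash
python3 - <<'E'
from h import *
np.set_printoptions(precision=4,suppress=True)
S=lambda x,y:(240+x/5-.4,150+y/5-.4)
D=lambda x,y:(140+x/4-.37,130+y/4-.37)
print("tip",tri([("scene",S(382,256),None),("side",D(307,269),None)]))
print("hole",tri([("scene",S(379,290),None),("side",D(313,307),None)]))
T=toolT(bot.sense()); print(bot.sense()["eef_pos"],atz("wrist",(281,201),.07,T), atz("wrist",(281,222),.105,T))
E
```

```text
tip (array([0.4725, 0.1256, 0.1042]), np.float64(0.0009795242626040998))
hole (array([0.473 , 0.1259, 0.0681]), np.float64(0.00012187702673568055))
[0.4734 0.1226 0.1909] [0.4736 0.1254 0.07  ] [0.4737 0.1203 0.105 ]
```

```bash
python3 -m inch '[[0,0,0,0.012,0],[0,0,0,0.022,0],[0,0,0,0.032,0],[0,0,0,0.042,0],[0,0,0,0.05,0]]'; python3 -m inch '[[0,0,0,0.01,0],[0,0,0,0.02,0],[0,0,0,0.03,0],[0,0,0,0.036,0],[0,0,0,0.036,0]]'; 
```

```text
clock: 8.12
eef_pos: [0.4727, 0.1232, 0.1391]
eef_rot: [-180.0, 0.0, 90.0]
ft_force: [0.6, -0.2, 0.0]
gripper_width: 0.164
clock: 8.53
eef_pos: [0.4723, 0.1233, 0.1028]
eef_rot: [-179.9, 0.0, 90.0]
ft_force: [-0.3, -0.2, -0.2]
gripper_width: 0.158
```

```bash
python3 -m inch '[[0,0,0,0.003,0],[0,0,0,0.006,0],[0,0,0,0.008,0],[0,0,0,0.008,0],[0,0,0,0.008,0]]'
```

```text
clock: 8.95
eef_pos: [0.4734, 0.1237, 0.0975]
eef_rot: [179.9, -0.0, 90.0]
ft_force: [-8.0, -2.1, 23.4]
gripper_width: 0.157
```

```bash
python3 -m inch '[[0.05,0,0,-0.001,0],[0.05,0,0,-0.001,0],[0.05,0,0,-0.001,0],[0.05,0,0,-0.001,0],[0.05,0,0,-0.001,0]]'; python3 -m inch '[[0.06,0,0,0,0],[0.06,0,0,-0.03,0],[0.06,0,0,-0.06,0],[0.06,0,0,-0.1,0],[0.06,0,0,-0.13,0]]'
python3 - <<'E'
from h import *
import cv2
s=bot.sense();print(s["eef_pos"],s["ft_force"])
im=bot.grab_frame("side"); cv2.imwrite("pics/s9.png",cv2.resize(im[130:280,140:340,::-1],None,fx=4,fy=4))
im=bot.grab_frame("wrist"); cv2.imwrite("pics/w9.png",im[:,:,::-1])
E
```

```text
clock: 9.37
eef_pos: [0.4729, 0.1235, 0.0972]
eef_rot: [-180.0, 0.0, 90.0]
ft_force: [-0.1, -0.5, 1.4]
gripper_width: 0.584
clock: 9.78
eef_pos: [0.473, 0.1236, 0.2298]
eef_rot: [180.0, -0.0, 90.0]
ft_force: [1.5, -0.2, 0.7]
gripper_width: 0.702
[0.47303148 0.12358769 0.22982614] [ 1.49709946 -0.22928146  0.74187422]
```

View pics/s9.png

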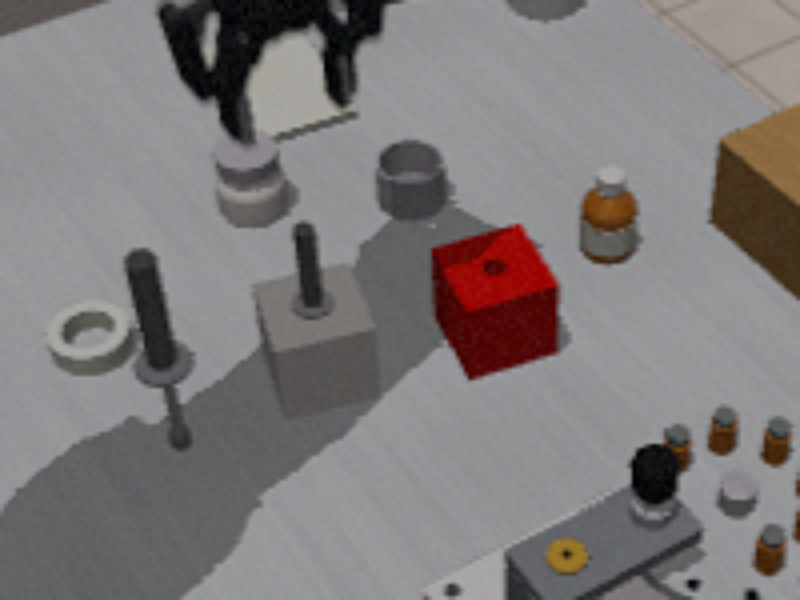

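View pics/w9.png

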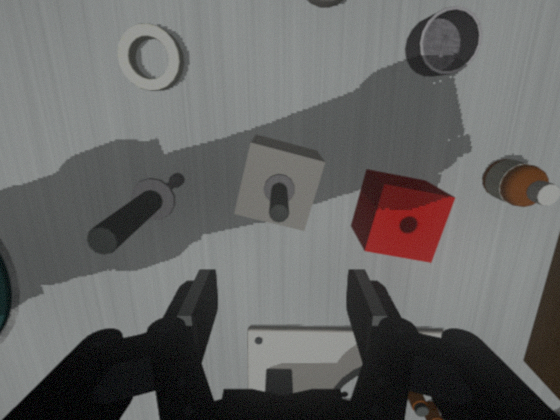

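```bash
python3 -m inch '[[0.06,-0.036,0.01,0,0],[0.06,-0.072,0.02,0,0],[0.06,-0.108,0.03,0,0],[0.06,-0.144,0.04,0,0],[0.06,-0.18,0.05,0,0]]'
python3 -m inch '[[0.06,-0.036,0.01,0,0],[0.06,-0.07,0.015,0,0],[0.06,-0.1075,0.018,0,0],[0.06,-0.1075,0.018,0.01,0],[0.06,-0.1075,0.018,0.01,0]]'
python3 - <<'E'
from h import *
import cv2
s=bot.sense();print(s["eef_pos"],s["ft_force"])
im=bot.grab_frame("wrist"); cv2.imwrite("pics/w10.png",im[:,:,::-1])
T=toolT(s)
for z in (.15,.112): print(proj("wrist",[.541,-.164,z],T))
E
```

```text
clock: 10.3
eef_pos: [0.5229, -0.0583, 0.2269]
eef_rot: [-180.0, 0.0, 90.0]
ft_force: [0.9, 0.4, 0.1]
gripper_width: 0.701
clock: 10.72
eef_pos: [0.5399, -0.1661, 0.2152]
eef_rot: [-179.8, 0.0, 89.8]
ft_force: [-0.3, 0.9, 0.3]
gripper_width: 0.704
[ 0.5399115  -0.16606084  0.21520272] [-0.26901525  0.94663641  0.2566039 ]
[282.51082675 226.92328149]
[282.55340212 208.69762834]
```

View pics/w10.png

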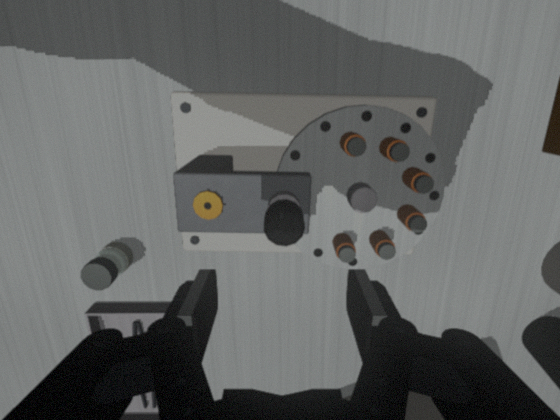

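```bash
python3 -m inch '[[0.06,0,0.001,0.03,0],[0.06,0,0.001,0.06,0],[0.06,0,0.001,0.085,0],[0.06,0,0.001,0.094,0],[0.06,0,0.001,0.094,0]]'; python3 -m inch '[[0.06,0,0,0,0],[0.06,0,0,0,0]]'
```

```text
clock: 11.18
eef_pos: [0.5411, -0.1627, 0.1217]
eef_rot: [-179.8, -0.1, 90.1]
ft_force: [-0.9, 0.0, -0.3]
gripper_width: 0.698
clock: 11.35
eef_pos: [0.5429, -0.1639, 0.1249]
eef_rot: [179.9, 0.0, 90.0]
ft_force: [-0.4, -0.4, 0.1]
gripper_width: 0.701
```

Slightly lower (5 mm), then close.

```bash
python3 -m inch '[[0.06,0,0,0.004,0],[0.06,0,0,0.004,0],[0,0,0,0.004,0],[0,0,0,0.004,0],[0,0,0,0.004,0]]'; python3 -m inch '[[0.0,0,0,0,0],[0.0,0,0,0,0],[0,0,0,0,0]]'
python3 - <<'E'
from h import *
import cv2
s=bot.sense();print(s["eef_pos"],s["ft_force"],s["gripper_width"]*85)
im=bot.grab_frame("side"); cv2.imwrite("pics/s11.png",cv2.resize(im[150:300,200:400,::-1],None,fx=4,fy=4))
E
```

```text
clock: 11.77
eef_pos: [0.5414, -0.1641, 0.1196]
eef_rot: [-179.9, -0.0, 90.0]
ft_force: [-13.2, 3.4, 32.4]
gripper_width: 0.311
clock: 12.02
eef_pos: [0.5413, -0.1641, 0.1198]
eef_rot: [-179.9, -0.0, 90.0]
ft_force: [-9.0, 2.2, 12.8]
gripper_width: 0.307
[ 0.5413394  -0.16407196  0.11982682] [-8.95893706  2.1746006  12.83374752] 26.072606194373577
```

View pics/s11.png

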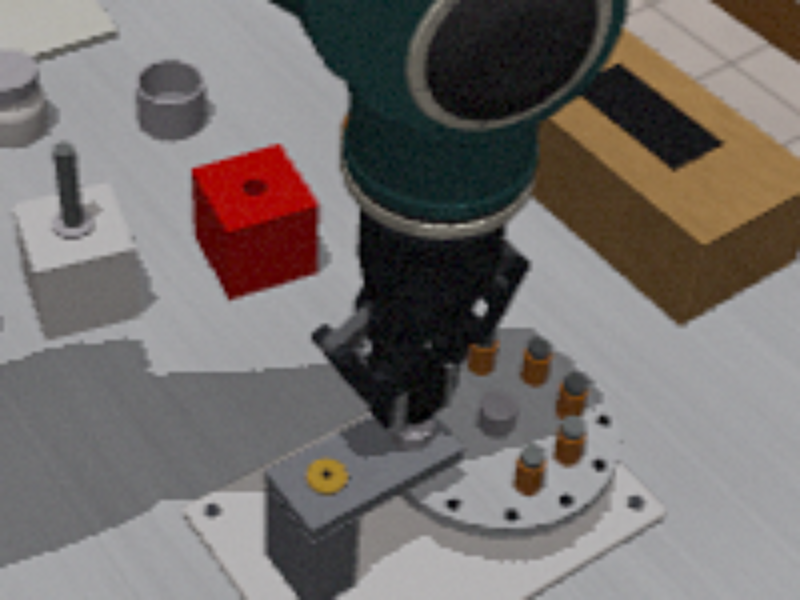

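Knob is gripped (26 mm reading versus 15.8→13.5 for the 15 mm handle, consistent with 28). Now pull straight up.

```bash
python3 -m inch '[[0,0,0,-0.004,0],[0,0,0,-0.008,0],[0,0,0,-0.012,0],[0,0,0,-0.015,0],[0,0,0,-0.015,0]]'; python3 -m inch '[[0,0,0,-0.001,0],[0,0,0,-0.002,0],[0,0,0,-0.002,0]]'
```

```text
clock: 12.48
eef_pos: [0.5413, -0.164, 0.1344]
eef_rot: [-179.9, -0.0, 90.0]
ft_force: [-5.5, -0.9, -7.8]
gripper_width: 0.305
clock: 12.73
eef_pos: [0.5413, -0.164, 0.1361]
eef_rot: [-179.9, -0.0, 90.0]
ft_force: [-5.4, -0.1, -8.9]
gripper_width: 0.306
```

```bash
python3 -m inch '[[0,0,0,-0.001,0],[0,0,0,-0.001,0],[0,0,0,-0.001,0]]'; python3 -m inch '[[0,0,0,-0.001,0],[0,0,0,-0.001,0],[0,0,0,-0.001,0]]'
```

```text
clock: 12.98
eef_pos: [0.5413, -0.164, 0.137]
eef_rot: [-179.9, -0.0, 90.0]
ft_force: [-4.5, -0.3, -9.8]
gripper_width: 0.306
clock: 13.23
eef_pos: [0.5413, -0.164, 0.138]
eef_rot: [-179.9, -0.0, 90.0]
ft_force: [-6.8, -1.0, -9.5]
gripper_width: 0.306
```

```bash
python3 -m inch '[[0,0,0,-0.001,0],[0,0,0,-0.001,0],[0,0,0,-0.001,0]]'; python3 -m inch '[[0,0,0,0,0],[0,0,0,0,0],[0,0,0,0,0]]'
python3 - <<'E'
from h import *
import cv2
im=bot.grab_frame("side"); cv2.imwrite("pics/s12.png",cv2.resize(im[130:300,190:400,::-1],None,fx=3.5,fy=3.5))
im=bot.grab_frame("scene"); cv2.imwrite("pics/c12.png",cv2.resize(im[150:300,170:430,::-1],None,fx=3,fy=3))
s=bot.sense();print(s["eef_pos"],s["ft_force"],s["gripper_width"]*85)
E
```

```text
clock: 13.48
eef_pos: [0.5412, -0.164, 0.1383]
eef_rot: [-179.9, -0.0, 90.0]
ft_force: [-0.2, -2.8, -25.6]
gripper_width: 0.301
clock: 13.73
eef_pos: [0.5412, -0.164, 0.1383]
eef_rot: [-179.9, -0.0, 90.0]
ft_force: [-1.5, -2.5, -26.0]
gripper_width: 0.304
[ 0.54121798 -0.16399715  0.13829738] [ -1.40305211  -3.44555564 -27.38139001] 25.926714128003532
```

View pics/s12.png

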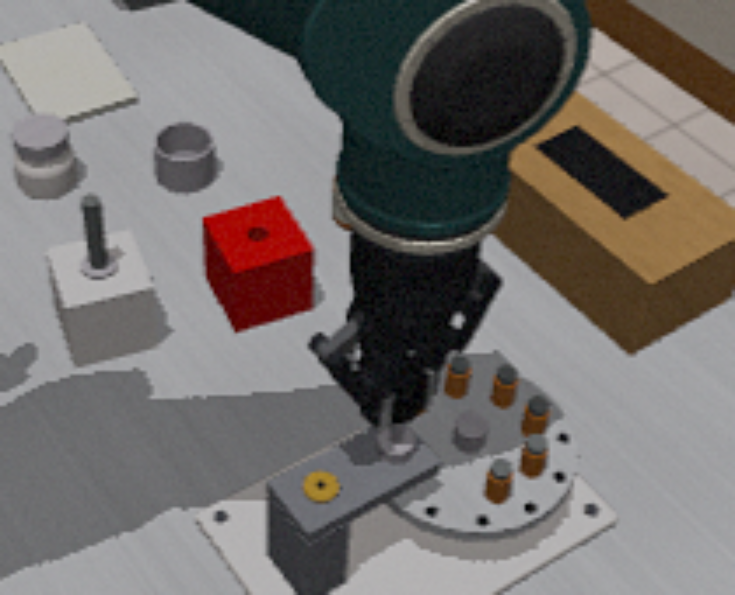

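View pics/c12.png

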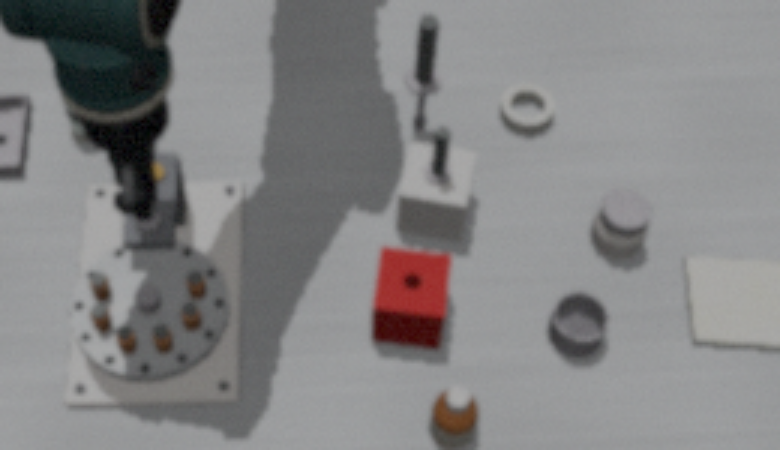

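```bash
python3 -c "
from workcell import bot
s=bot.sense();print(s['eef_pos'],s['ft_force'],s['clock']);print(bot.job_done())"
```

```text
[ 0.54121798 -0.16399715  0.13829738] [ -1.40305211  -3.44555564 -27.38139001] 13.8333
the job is handed in; nothing more can be done
None
```

The job is done and handed in at 13.8 s. The gripper is still holding the plunger knob up at its stop, so you can turn the carousel.

- **Oiling:** I took the smaller applicator from the white stand and dipped its tip about 20 mm below the cup's rim. I then touched it to the middle of the brass port. The force there was about 13 N, more than the light touch I aimed for.
- **Return:** I put the applicator back in its stand and let go. The last pictures show it upright with its collar on the stand's top. The force while seating it reached 23 N.
- **Plunger:** I pulled the knob straight up. The tool rose 18.5 mm from its gripping height, against 18 mm of plunger travel. The force stayed near 9–10 N until the stop, then rose to about 26–27 N. Tool height and knob opening were steady in the last readings, so I saw no sign of slipping.
- **Other things:** In the last camera pictures the cup is upright, and everything else in view looks unmoved. I compared them by eye and did not measure them. The dish and small jar were mostly out of view or behind the arm.

The one disagreement was the wrist camera's estimate of the cup, which was up to 10 mm off the other two cameras. I used the other two, and the tip went into the cup cleanly.

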